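Clamp a steel tube in the V-block fixture

ROBOT

A 7-joint arm with a two-finger parallel gripper is mounted at the origin on the work surface. World frame = base frame: x ahead of the robot, y to its left, z up, the work surface at z = 0. Lengths are in m, angles in rad, forces in N, time in s.
With the tool pointing down it reaches from about 0.425 to 0.925 m from the base axis. Payload 6.8 kg.
Tool frame: the origin (TCP) lies on the centre line of the jaws, within the pads' length; the fingertips stand 8 mm ahead of it and the grasp point (between the pads) lies 11 mm behind it; z points along the fingers, y is the line along which they close (so a half turn about z gives the same grasp; the last joint's range is limited). The gripper opens to 85 mm and grips with 20 to 120 N. Pads are 22 mm wide; open, the fingers measure 114 mm over their backs; the gripper's body (76 mm by 85 mm) begins 54 mm behind the grasp point. The pads swing forward as they close: fully open they stand 13 mm farther back than shut.
Start: joints at [1.215, 0.477, 0.022, 1.555, -0.011, 1.109, -0.083], TCP at [0.166, -0.654, 0.239] pointing down, gripper open.
Joint ranges: [-2.96, 2.96], [-0.34, 2.1], [-1.41, 1.46], [0.24, 2.44], [-1.37, 4.51], [0.17, 1.92], [-2.96, 2.96]. Speed limits (rad/s): [2.39, 2.39, 3.14, 3.14, 3.14, 3.14, 3.14].

INTERFACE

Orientations are given as a unit quaternion [w, x, y, z].
In Python, from rig import arm, capture, calibration gives the robot as it stands.
- The arm moves only by the tool servo_tool, never from a script. Its argument "increments" is one flat list of numbers, 4 for each row, row after row: the shift along the tool's x, y, z in cm, then the turn about the tool's z in degrees. A call has 1 to 20 rows; each row shifts and turns the commanded pose from where the row before left it, along the tool's axes as they then stand; what a row does not reach is not made up. A row lasts 1/8 s, in which the tool goes at most 62.5 mm and 10.7 degrees, less where a joint would pass 70% of its speed; a pose out of reach is approached as far as the arm can. A call is refused whole if a number of a shift passes 6.25 or a number of a turn 10.7, either way. A call with a gripper value outside its range is refused whole. "fingers" is the finger opening in cm, from 0 to 8.54, set as the call begins (left out, the last holds). The fingers move at their own pace and stop on an object; "grip_force" is the grip in N (left out, the last holds). Time passes only in rows, so rows that do not move let the fingers close. It gives the time, the measured TCP pose, the force, the opening and the grip force at its end, in the units of the state.
- arm.sense(): the state, without advancing time (a new reading comes with each control period).
- capture(name): name is "scene" or "top"; returns the picture (400x640x3 uint8, red, green, blue); there is no depth.
- calibration(name): a dict with "fov_y" (degrees; the focal length in pixels is half the picture's height over the tangent of half this angle, whatever the lens; pixels are square), "cx", "cy" (the principal point, pixels), "origin" and "rotation" of the camera in the world. Camera axes: x right, y down, z forward; pixel columns grow to the right and rows downward; lengths in m; the calibration is good to about 2 mm. A picture is of the moment at which its call begins. calibration takes no time and is no camera call.
- arm.job_done(): hands the job in; it is judged then, once.
The state is a dict: "clock": time; "q": joint angles; "joint_vel": joint speeds; "joint_efforts": joint torques, N m; "ee_pos": TCP position; "eef_rot": TCP orientation; "ft_force": force on the tool from outside, world axes, zero at the start; "moment": the same for the moment, N m; "grip_width": finger opening in m; "grip_force": force on a finger pad.
Only numpy, scipy, OpenCV 4.12 (cv2) and the standard library are available. Lean on these libraries where they do the work, as an engineer would, in place of code of your own. Each camera call takes 0.05 s, during which the arm holds its last target. There are 200 camera calls.

TASK

Push the steel tube along the vee of the block, past the side spring plunger, until it is fully home against the end stop. Then screw the yoke clamp down by its wing handle, clockwise, until the pad presses tightly on the tube and holds it there, and let go.

Things in the scene. Friction and masses are not known exactly. Their poses are not given: they have to be found in the camera images.
- vise: Fixture bolted to the bench: V-block (160 long, 80 wide, top at 72) on a base plate (210 x 140 x 12) with end stop and yoke clamp. Origin: on the bench under the block's middle. x: along the vee towards the stop; z: up. A tube in the vee has its axis at y 0, z 66.6. Yoke at x +20: legs at y 42 to 58 and -42 to -58, crossbar z 122 to 144, boss on it to z 152.
- stop (a point): Centre of the face of the upright end stop plate, on the tube's axis: vise x +80, y 0, z 66.6. The plate is 80 wide and reaches z 100. Axes as the vise.
- plunger_nose (a point): Side spring plunger: steel ball nose, 12 wide, in a lug on the -y side of the block at vise x +55, up to z 125; this point is the ball's centre when free. It points 45 degrees down at the tube; the tube's coned nose lifts it 3 mm, against 2 to 4 N, and it then stays pressing on the tube. Axes as the vise.
- tube: Plain steel tube, 190 long, 32 diameter, 0.44 to 0.72 kg, lying loose in the vee, standing out of its open -x end. Origin: its centre, on its axis. x: along the tube towards its coned nose (last 14; this end meets the stop); y and z roll with it. Starts 36 to 57 short of the stop; sliding it takes 7 to 22 N. At home its centre is at vise x -15.
- tube_end (a point): Centre of the flat outer end face of the tube (the end to push), 95 behind its centre. At home it is at vise x -110, 30 clear of the block.
- handle (a point): Point on the upright screw axis (vise x +20, y 0) in the wing handle on the clamp screw; sinks and turns with it. The wing is an iron bar on edge: 94 long, 36 high, 14 thick over its middle 58, ends 18 thick. The point is 14 below its top, 22 above its lower edge; under that is a hub of 28 diameter. x: along the wing; y: across it. 199 to 205 above the bench at the start, 194 clamped.
- screw (a joint): Turn of the clamp screw, rad: 0 fully raised, grows clockwise seen from above, ends at 11. Handle, screw and pad go down 12 mm a turn (1.91 mm per rad). Starts at 3.4 to 5.8. The pad meets a tube in the vee at about 8.4; from there it stiffens and 0.3 rad more is tight. Takes about 0.12 N m before that, and stays where it is left.
- spindle: The clamp spindle; origin at the centre of the underside of its round steel pad (34 diameter), which does not turn. Goes straight down with the screw: 98.6 above the bench at screw 0, 82.6 when it meets the tube in the vee. z: up.
Mind the look-alikes: they are no part of the job. Leave any yellow look-alike of the tube alone.

How it is judged:
On the way, in this order (a step that is already met when the one before it is completed fails the run):
1. the tube is home against the end stop (x of tube_end in the frame of vise above -0.113 m), for 0.1 s.
2. the clamp pad presses on the tube (contact force between spindle and tube above 20 N), for 0.2 s.
At the end, for the whole second after the job is handed in: the tube lies straight (within 3 degrees) and down (within 3 mm) in the vee, within 3 mm of its home place against the stop, at rest, and the clamp pad presses on it with over 20 N by itself, the handle let go (x of tube_end in the frame of vise above -0.113 m and z of tube in the frame of vise below 0.07 m and angle between the x axis of tube and the x axis of vise, either way round below 0.05 rad and contact force between spindle and tube above 20 N and linear speed of tube below 0.01 m/s); the robot touches nothing.
It also fails if it takes over 69 s, if anything falls off the work surface, if the arm or the gripper's body presses on something with over 40 N, if the wrist force passes 120 N, or if a joint passes its speed limit or range.

## Working session

There is one attempt and no reset: what is moved stays moved. The work goes in short steps, Python scripts to look and compute and a tool call to move; the robot and the scene stay as the last step left them, time stands still between calls to the robot, and variables do not carry over. Pictures are saved under pics/ and viewed, at most 10 in all, crops included, and the job is handed in when it is done.

Besides the shell and the picture viewer there is one more tool, called after "Call:" as name(argument=value, ...) on one line, values as JSON. servo_tool: Moves the arm, as the interface text tells. Its arguments: {"type":"object","properties":{"increments":{"type":"array"},"fingers":{"type":"number"},"grip_force":{"type":"number"}},"required":["increments"]}

```bash
mkdir -p pics
python3 - <<'E'
from rig import arm,capture,calibration
import cv2
for n in("scene","top"):
    cv2.imwrite(f"pics/{n}0.png",capture(n)[:,:,::-1]); print(n,calibration(n))
s=arm.sense();print(s)
E
```

```text
scene {'fov_y': 57.48354498745748, 'cx': 322.4796345958335, 'cy': 197.8125850267364, 'origin': array([1.10828478, 0.30673339, 0.62413314]), 'rotation': array([-0.25339673,  0.51448875,  0.73112542, -0.36952274])}
top {'fov_y': 43.81090702325302, 'cx': 313.2548769658868, 'cy': 203.61929226316371, 'origin': array([0.33040006, 0.05783255, 1.26920411]), 'rotation': array([ 0.05858612, -0.69933803,  0.7102227 , -0.05547707])}
{'clock': 0.1, 'q': array([ 1.21493057,  0.47772856,  0.0223466 ,  1.55630054, -0.0114934 ,
        1.10929127, -0.0831174 ]), 'joint_vel': array([-7.80708243e-04, -2.50614144e-03,  6.39615116e-04, -2.40823322e-03,
        4.60335836e-04,  6.40985023e-05, -1.85659030e-03]), 'joint_efforts': array([ 4.83947384e-03, -5.97755241e+01,  1.61350116e+00, -2.81955600e+01,
        1.27372064e-02,  5.00898255e-03,  3.10372229e-05]), 'ee_pos': array([ 0.16540396, -0.65391317,  0.23843752]), 'eef_rot': array([-7.83591815e-04,  9.92335847e-01,  1.23567498e-01, -1.59821790e-04]), 'ft_force': array([ 0.12696553, -0.18667751, -0.56616204]), 'moment': array([-0.01795998,  0.01533819,  0.02040365]), 'grip_force': 0.0, 'grip_width': 0.08485319327492824}
```

View pics/scene0.png

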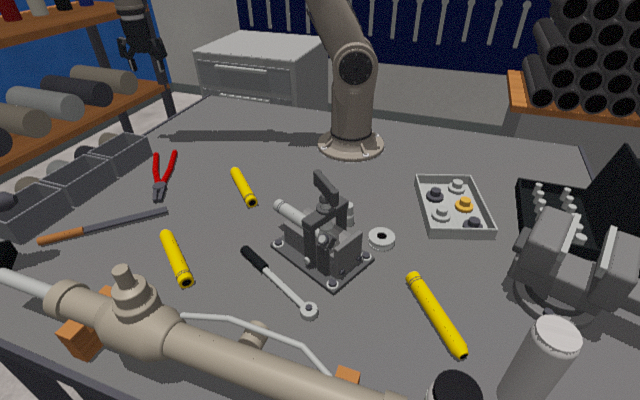

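View pics/top0.png

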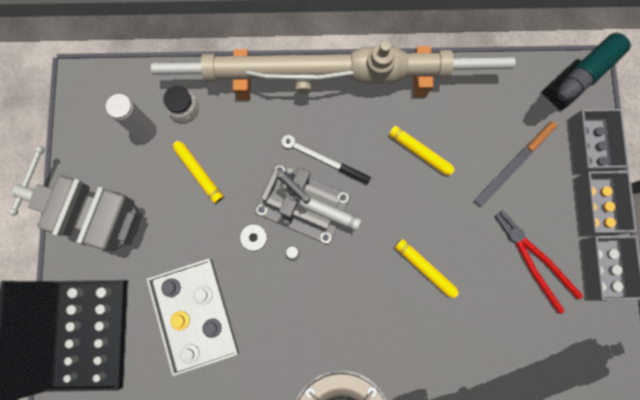

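The fixture is at about (305,205) in the top picture and (322,235) in the scene picture. The steel tube stands out to (355,222) in the top picture and (285,208) in the scene picture. The four yellow bars are look-alikes. I'll enlarge both to confirm.

```bash
cat > h.py <<'E'
import numpy as np,cv2
from scipy.spatial.transform import Rotation as R
from rig import arm,capture,calibration
def cam(n):
    c=calibration(n);q=np.array(c['rotation']);M=R.from_quat([q[1],q[2],q[3],q[0]]).as_matrix()
    return 200/np.tan(np.radians(c['fov_y']/2)),c['cx'],c['cy'],np.array(c['origin']),M
def ray(n,u,v):
    f,cx,cy,o,M=cam(n);return o,M@np.array([(u-cx)/f,(v-cy)/f,1])
def atz(n,u,v,z):
    o,d=ray(n,u,v);return o+d*(z-o[2])/d[2]
def proj(n,P):
    f,cx,cy,o,M=cam(n);p=(np.atleast_2d(P)-o)@M;return np.c_[p[:,0]/p[:,2]*f+cx,p[:,1]/p[:,2]*f+cy]
E
python3 - <<'E'
from h import *
a=cv2.imread('pics/scene0.png')[160:300,230:390];b=cv2.imread('pics/top0.png')[155:255,245:370]
a=cv2.resize(a,None,fx=2.5,fy=2.5,interpolation=cv2.INTER_CUBIC);b=cv2.resize(b,None,fx=3.2,fy=3.2,interpolation=cv2.INTER_CUBIC)
o=np.zeros((350,800,3),np.uint8);o[:a.shape[0],:400]=a;o[:b.shape[0],400:800]=b
cv2.imwrite('pics/crop.png',o)
E
```

```text
(no output)
```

View pics/crop.png

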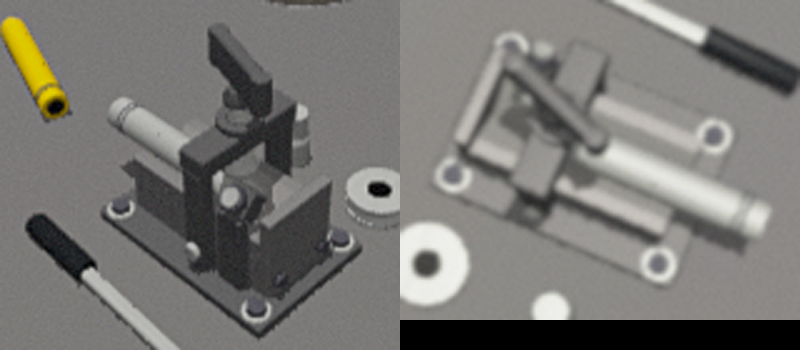

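The crop shows the steel tube in the vee, standing out at crop (765,220). The stop is at left (480,95), and the dark wing runs from (508,60) to (600,140). Base bolts are at (511,45), (453,175), (713,135) and (658,263).

Run:
```python
from h import *
px=lambda x,y:(245+(x-400)/3.2,155+y/3.2)
B=[atz('top',*px(*p),.016) for p in [(511,45),(453,175),(713,135),(658,263)]]
B=np.array(B);c=B.mean(0);xd=(B[0]+B[1]-B[2]-B[3]);yaw=np.arctan2(xd[1],xd[0]);print(c,np.degrees(yaw),np.linalg.norm(xd)/2)
yd=B[1]+B[3]-B[0]-B[2];print(np.degrees(np.arctan2(yd[1],yd[0])),np.linalg.norm(yd)/2)
V=np.array([c[0],c[1],0]);M=R.from_euler('z',yaw).as_matrix()
W=lambda p:V+M@np.array(p)
w=[atz('top',*px(*p),.215) for p in [(512,58),(597,140)]];m=(w[0]+w[1])/2;d=w[1]-w[0]
print('wing',m,np.degrees(np.arctan2(d[1],d[0])),np.linalg.norm(d),'axis expect',W([.02,0,.2]))
e=atz('top',*px(768,222),.0666);print('tube end',e,(e-V)@M)
# scene check
for p in([.02,0,.215],[-.08,0,.0666],[.08,0,.1],[-.11-.045,0,.0666]):
  q=W(p);s=proj('scene',q)[0];t=proj('top',q)[0];print(p,(s-[230,160])*2.5,(t-[245,155])*3.2+[400,0])
```

```text
[0.53642448 0.08971296 0.016     ] 65.22542528819247 0.17793344425980498
155.9315423060486 0.11346465459107023
wing [0.54167794 0.10387961 0.215     ] -135.21543918364742 0.08079327206479874 axis expect [0.54480547 0.10787223 0.2       ]
tube end [ 0.47340128 -0.05124312  0.0666    ] [-0.1543928  -0.00184477  0.0666    ]
[0.02, 0, 0.215] [243.7187288   56.83020927] [548.36548132  94.37142787]
[-0.08, 0, 0.0666] [168.68633558 144.19780558] [677.29309215 184.98455043]
[0.08, 0, 0.1] [295.68921733 199.34729544] [482.95746811  93.11071555]
[-0.155, 0, 0.0666] [118.38689912 110.67081041] [767.78455258 224.52766735]
```

Call:
servo_tool(increments=[0,0,0,-10.3,0,0,0,-10.3,0,0,0,-10.3,0,0,0,-10.2,0,0,0,-10.2,4,0.2,0,0,4,0.2,0,0,4,0.2,0,0,4,0.2,0,0,4,0.2,0,0,4,0.2,0,0,4,0.2,0,0,4,0.2,0,0,4,0.2,0,0,4,0.2,0,0,4,0.2,0,0,4,0.2,0,0,4,0.2,0,0,4,0.2,0,0,4,0.2,0,0], fingers=0)

```text
clock: 2.6
ee_pos: [0.4419, -0.1197, 0.2391]
eef_rot: [-0.0, 0.841, 0.541, -0.0]
ft_force: [0.1, -0.7, -0.2]
grip_width: 0.0001
grip_force: 0.0
```

```bash
cat >> h.py <<'E'
V=np.array([.5364,.0897,0]);YAW=np.radians(65.5);VM=R.from_euler('z',YAW).as_matrix()
def st():
    s=arm.sense();q=s['eef_rot'];M=R.from_quat([q[1],q[2],q[3],q[0]]).as_matrix();p=np.array(s['ee_pos'])
    print('t',round(s['clock'],2),'p',p.round(4),'vise',((p-V)@VM).round(4),'yawx',np.degrees(np.arctan2(M[1,0],M[0,0])).round(1),'tilt',M[:,2].round(3),'F',s['ft_force'].round(1),'M',s['moment'].round(2),'q7',s['q'][6].round(2),'g',round(s['grip_width'],4),s['grip_force'])
    return p,M
def go(P): # remaining shift in tool axes, cm
    p,M=st();print('to go cm',((np.array(P)-p)@M*100).round(2))
E
python3 -c "
from h import *
go(V+VM@[-.185,0,.058])"
```

```text
t 2.6 p [ 0.4419 -0.1197  0.2391] vise [-0.2298 -0.0008  0.2391] yawx 65.5 tilt [-0. -0. -1.] F [ 0.1 -0.7 -0.2] M [-0.01 -0.03  0.02] q7 -0.4 g 0.0001 0.0
to go cm [ 4.48 -0.08 18.11]
```

Call:
servo_tool(increments=[2,0,1,0,2.5,-0.1,2,0,0,0,3,0,0,0,3,0,0,0,3,0,0,0,2.5,0,0,0,2,0,0,0,1.5,0,0,0,0,0])

```text
clock: 3.72
ee_pos: [0.4587, -0.0794, 0.0585]
eef_rot: [-0.001, 0.841, 0.541, -0.001]
ft_force: [0.1, 0.0, 0.6]
grip_width: 0.0006
grip_force: 0.0
```

```bash
python3 -c "
from h import *
go(V+VM@[-.185,0,.058])
a=capture('scene')[140:300,220:390,::-1];b=capture('top')[155:255,245:370,::-1]
a=cv2.resize(a,None,fx=2.35,fy=2.35,interpolation=cv2.INTER_CUBIC);b=cv2.resize(b,None,fx=3.2,fy=3.2,interpolation=cv2.INTER_CUBIC)
o=np.zeros((380,800,3),np.uint8);o[:376,:400]=a[:376,:400];o[:320,400:]=b
cv2.imwrite('pics/c2.png',o)"
```

```text
t 3.73 p [ 0.4587 -0.0794  0.0585] vise [-0.1861  0.0006  0.0585] yawx 65.5 tilt [-0.002  0.    -1.   ] F [0.1 0.  0.6] M [-0.08  0.01  0.01] q7 -0.73 g 0.0006 0.0
to go cm [0.11 0.06 0.05]
```

View pics/c2.png

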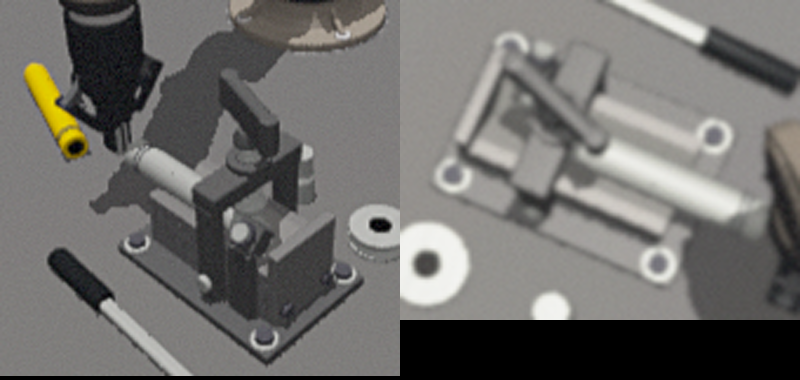

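The fingers stand right behind the tube end at crop (125,145), in line with the tube, so I'll push.

Call:
servo_tool(increments=[0.6,0.05,0,0,0.6,0,0,0,0.5,0,0,0,0.4,0,0,0,0.4,0,0,0,0.4,0,0,0,0.4,0,0,0,0.4,0,0,0,0.4,0,0,0,0.4,0,0,0,0.4,0,0,0,0.4,0,0,0,0.3,0,0,0])

```text
clock: 5.45
ee_pos: [0.4811, -0.0336, 0.0592]
eef_rot: [0.001, 0.842, 0.539, -0.004]
ft_force: [-6.2, -13.8, 9.5]
grip_width: -0.0001
grip_force: 7.4
```

```bash
python3 -c "
from h import *
go(V+VM@[-.121,0,.058])"
```

```text
t 5.45 p [ 0.4811 -0.0336  0.0592] vise [-0.1351 -0.0008  0.0592] yawx 65.3 tilt [-0.005 -0.006 -1.   ] F [ -6.2 -13.8   9.5] M [-2.51  1.1   0.04] q7 -0.84 g -0.0001 7.356474995613098
to go cm [ 1.41 -0.08  0.11]
```

Call:
servo_tool(increments=[0.3,0,0,0,0.3,0,0,0,0.3,0,0,0,0.3,0,0,0,0.2,0,0,0,0.2,0,0,0])

```text
clock: 6.2
ee_pos: [0.4842, -0.0262, 0.0591]
eef_rot: [0.003, 0.844, 0.537, -0.01]
ft_force: [-17.2, -33.7, 29.4]
grip_width: 0.0002
grip_force: 19.5
```

```bash
python3 -c "
from h import *
go(V+VM@[-.121,0,.058])"
```

```text
t 6.2 p [ 0.4842 -0.0262  0.0591] vise [-0.1271 -0.0006  0.0591] yawx 65.0 tilt [-0.013 -0.016 -1.   ] F [-17.2 -33.7  29.4] M [-6.68  3.29  0.15] q7 -0.87 g 0.0002 19.53143209218979
to go cm [ 0.61 -0.06  0.1 ]
```

```bash
python3 -c "
from h import *
a=capture('scene')[190:280,260:370,::-1];b=capture('top')[165:235,250:370,::-1]
a=cv2.resize(a,(480,393),interpolation=cv2.INTER_CUBIC);b=cv2.resize(b,(320,187),interpolation=cv2.INTER_CUBIC)
o=np.zeros((393,800,3),np.uint8);o[:,:480]=a;o[:187,480:]=b
cv2.imwrite('pics/c3.png',o)
for x in(-.11,.08,.066,.055): print(x,(proj('scene',V+VM@[x,0,.0826])[0]-[260,190])*4.364)"
```

```text
-0.11 [124.80956112  74.51742319]
0.08 [384.57455576 243.00054503]
0.066 [362.98043581 228.99463655]
0.055 [346.32010598 218.18877572]
```

View pics/c3.png

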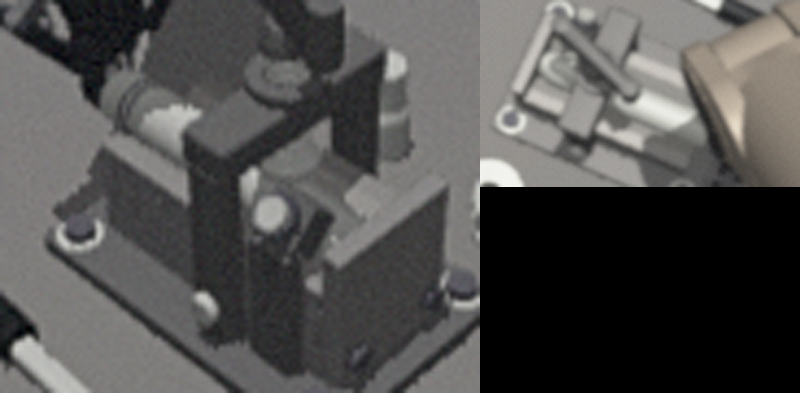

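The tube end appears at about (122,70) against a predicted (125,75) at home, so it is home or within a few mm. I'll push a little more to tell.

Call:
servo_tool(increments=[0.2,0,0,0,0.2,0,0,0,0.2,0,0,0,0,0,0,0])

```text
clock: 6.8
ee_pos: [0.4841, -0.0261, 0.059]
eef_rot: [0.005, 0.845, 0.535, -0.014]
ft_force: [-22.5, -44.7, 37.5]
grip_width: 0.0002
grip_force: 25.4
```

```bash
python3 -c "
from h import *
go(V+VM@[-.121,0,.058])"
```

```text
t 6.8 p [ 0.4841 -0.0261  0.059 ] vise [-0.1271 -0.0005  0.059 ] yawx 64.7 tilt [-0.018 -0.023 -1.   ] F [-22.5 -44.7  37.5] M [-8.6   4.37  0.13] q7 -0.88 g 0.0002 25.444634556770325
to go cm [ 0.61 -0.06  0.08]
```

Force rises with no motion, so the tube is home. Now I'll retreat and rise.

Call:
servo_tool(increments=[-1,0,0,0,-2,0,0,0,-2,0,0,0,-1,0,-1,0,0,0,-3,0,0,0,-4,0,0,0,-4,0,0,0,-4,0,0,0,-4,0,0,0,-1.5,0,0,0,0,0], fingers=8.5)

```text
clock: 8.18
ee_pos: [0.4678, -0.063, 0.275]
eef_rot: [0.001, 0.841, 0.541, 0.001]
ft_force: [0.6, -0.5, -0.0]
grip_width: 0.0853
grip_force: 0.0
```

```bash
python3 -c "
from h import *
go(V+VM@[.02,0,.27])
b=capture('top')[155:255,245:370,::-1];a=capture('scene')[150:280,260:380,::-1]
a=cv2.resize(a,None,fx=3.3,fy=3.3,interpolation=cv2.INTER_CUBIC);b=cv2.resize(b,None,fx=3.2,fy=3.2,interpolation=cv2.INTER_CUBIC)
o=np.zeros((429,800,3),np.uint8);o[:429,:396]=a;o[:320,400:]=b
cv2.imwrite('pics/c4.png',o)
print((proj('scene',[V+VM@[.02,0,.215],[.5417,.1039,.215]])-[260,150])*3.3)"
```

```text
t 8.18 p [ 0.4678 -0.063   0.275 ] vise [-0.1674 -0.0009  0.275 ] yawx 65.5 tilt [ 0.002 -0.    -1.   ] F [ 0.6 -0.5 -0. ] M [ 0.02 -0.02  0.04] q7 -0.52 g 0.0853 0.0
to go cm [18.74 -0.09  0.51]
[[222.81268206 107.92510891]
 [218.21101852 104.04783946]]
```

View pics/c4.png

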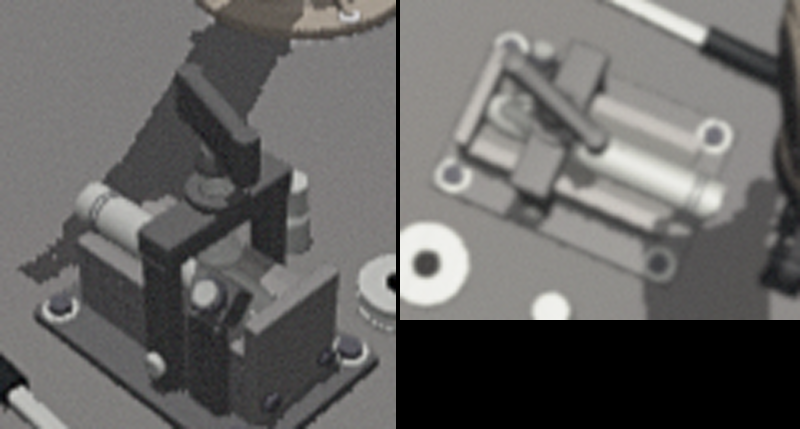

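Call:
servo_tool(increments=[4,-0.1,0,0,4,0,0,0,4,0,0,0,4,0,0,0,2.5,0,0,0,0,0,0,-10.6,0,0,0,-10.6,0,0,0,-10.6,0,0,0,-10.6,0,0,0,-10.6,0,0,0,-10.6,0,0,0,-10.6,0,0,0,-10.6,0,0,0,-10.6,0,0,0,-10.6,0,0,0,-10.6,0,0,0,-10.6,0,0,0,-10.6,0,0,0,-10.6,0,0,0,-10.6])

```text
clock: 10.78
ee_pos: [0.5424, 0.1053, 0.2725]
eef_rot: [-0.001, -0.382, 0.924, 0.001]
ft_force: [-0.4, 0.4, -0.5]
grip_width: 0.0845
grip_force: 0.0
```

```bash
python3 -c "
from h import *
go([.5435,.106,.191])
a=capture('scene')[100:280,240:400,::-1]
a=cv2.resize(a,None,fx=3.3,fy=3.3,interpolation=cv2.INTER_CUBIC)
cv2.imwrite('pics/c5.png',a)"
```

```text
t 10.78 p [0.5424 0.1053 0.2725] vise [0.0167 0.001  0.2725] yawx -135.1 tilt [-0.003  0.    -1.   ] F [-0.4  0.4 -0.5] M [0.02 0.06 0.  ] q7 1.57 g 0.0845 0.0
to go cm [-0.14 -0.05  8.15]
```

View pics/c5.png

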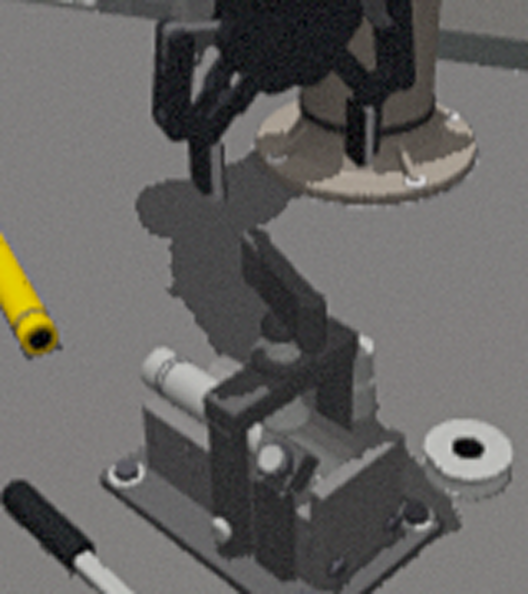

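The open fingers straddle the wing: the pads are at (210,180) and (365,150), the wing middle at (285,280). I'll descend, then grip.

Call:
servo_tool(increments=[-0.14,-0.05,1,0,0,0,2,0,0,0,2,0,0,0,1.5,0,0,0,1,0,0,0,0.5,0,0,0,0,0])

```text
clock: 11.7
ee_pos: [0.5446, 0.1061, 0.1943]
eef_rot: [0.0, -0.379, 0.926, 0.0]
ft_force: [-0.1, 0.3, -0.1]
grip_width: 0.0846
grip_force: 0.0
```

Call:
servo_tool(increments=[0,0,0,0,0,0,0,0,0,0,0,0,0,0,0,0,0,0,0,0,0,0,0,0], fingers=0, grip_force=80)

```text
clock: 12.45
ee_pos: [0.5451, 0.1056, 0.1946]
eef_rot: [0.0, -0.378, 0.926, -0.0]
ft_force: [1.6, -2.4, 2.7]
grip_width: 0.0132
grip_force: 78.6
```

```bash
python3 -c "
from h import *
go([.5435,.106,.191])"
```

```text
t 12.45 p [0.5451 0.1056 0.1946] vise [ 0.0181 -0.0014  0.1946] yawx -135.5 tilt [ 0.001 -0.001 -1.   ] F [ 1.6 -2.4  2.7] M [-0.7  -0.4   0.02] q7 1.5 g 0.0132 78.576500415802
to go cm [0.09 0.15 0.36]
```

Call:
servo_tool(increments=[0,0,0.03,10,0,0,0.03,10,0,0,0.03,10,0,0,0.03,10,0,0,0.03,10,0,0,0.03,10,0,0,0.03,10,0,0,0.03,10,0,0,0.03,10,0,0,0.03,10,0,0,0.03,10,0,0,0.03,10])

```text
clock: 13.95
ee_pos: [0.5443, 0.1004, 0.1906]
eef_rot: [0.002, 0.616, 0.788, -0.004]
ft_force: [-2.8, -13.7, 9.8]
grip_width: 0.0128
grip_force: 79.5
```

```bash
python3 -c "
from h import *
st()"
```

```text
t 13.95 p [0.5443 0.1004 0.1906] vise [ 0.013  -0.0027  0.1906] yawx 104.0 tilt [-0.002 -0.008 -1.   ] F [ -2.8 -13.7   9.8] M [-3.69  0.66  0.14] q7 -0.35 g 0.0128 79.53607678413391
```

Call:
servo_tool(increments=[-0.3,-0.1,0.03,10,0,0,0.03,10,0,0,0.03,10,0,0,0.03,10,0,0,0.03,10,0,0,0.03,10])

```text
clock: 14.7
ee_pos: [0.5413, 0.1002, 0.1886]
eef_rot: [0.001, 0.927, 0.375, -0.004]
ft_force: [-10.2, -7.3, 12.3]
grip_width: 0.0132
grip_force: 80.0
```

```bash
python3 -c "
from h import *
st()"
```

```text
t 14.7 p [0.5413 0.1002 0.1886] vise [ 1.160e-02 -1.000e-04  1.886e-01] yawx 44.1 tilt [-0.007 -0.005 -1.   ] F [-10.2  -7.3  12.3] M [-1.97  2.49  0.07] q7 -1.3 g 0.0132 79.987131357193
```

Call:
servo_tool(increments=[-0.2,0,0.02,10,0,0,0.03,10,0,0,0.03,10,0,0,0.03,10])

```text
clock: 15.2
ee_pos: [0.5397, 0.1017, 0.1873]
eef_rot: [0.0, 0.999, 0.037, -0.003]
ft_force: [-8.1, -0.7, 7.7]
grip_width: 0.0131
grip_force: 79.4
```

```bash
python3 -c "
from h import *
st()"
```

```text
t 15.2 p [0.5397 0.1017 0.1873] vise [0.0123 0.0019 0.1873] yawx 4.2 tilt [-0.006 -0.001 -1.   ] F [-8.1 -0.7  7.7] M [-0.21  2.13  0.13] q7 -1.93 g 0.0131 79.4210422039032
```

Call:
servo_tool(increments=[-0.1,0,0.02,10,0,0,0.03,10,0,0,0.03,10,0,0,0.03,8])

```text
clock: 15.7
ee_pos: [0.5397, 0.1037, 0.1861]
eef_rot: [-0.0, 0.957, -0.29, -0.002]
ft_force: [-3.9, 3.6, 1.6]
grip_width: 0.0129
grip_force: 78.5
```

```bash
python3 -c "
from h import *
st()"
```

```text
t 15.7 p [0.5397 0.1037 0.1861] vise [0.0141 0.0028 0.1861] yawx -33.7 tilt [-0.004  0.002 -1.   ] F [-3.9  3.6  1.6] M [0.91 1.07 0.13] q7 -2.55 g 0.0129 78.52064609527588
```

Call:
servo_tool(increments=[0,0,0,0,0,0,0,0,0,0,0,0,0,0,0,0], fingers=8.5)

```text
clock: 16.2
ee_pos: [0.5421, 0.1012, 0.1867]
eef_rot: [-0.0, 0.958, -0.288, 0.0]
ft_force: [0.8, 0.5, 0.7]
grip_width: 0.0836
grip_force: 0.0
```

Call:
servo_tool(increments=[0,0,-2,0,0,0,-2.5,0,0,0,-2,0,0,0,0,-10,0,0,0,-10,0,0,0,-10,0,0,0,-10,0,0,0,-10,0,0,0,-10,0,0,0,-10,0,0,0,-10,0,0,0,-10,0,0,0,-10,0,0,0,-10,0,0,0,-10,0,0,0,-10,0,0,0,-10,0,0,0,-10,0,0,0,-10])

```text
clock: 18.58
ee_pos: [0.542, 0.1012, 0.2517]
eef_rot: [0.0, 0.448, 0.894, 0.0]
ft_force: [0.3, 0.3, 0.6]
grip_width: 0.0848
grip_force: 0.0
```

Call:
servo_tool(increments=[0,0,0,-10,0,0,0,-10,0,0,0,0])

```text
clock: 18.95
ee_pos: [0.542, 0.1011, 0.2516]
eef_rot: [-0.0, 0.289, 0.957, 0.0]
ft_force: [-0.3, -0.9, -0.3]
grip_width: 0.0852
grip_force: 0.0
```

```bash
python3 -c "
from h import *
go([.5432,.1029,.187])"
```

```text
t 18.95 p [0.542  0.1011 0.2516] vise [ 0.0127 -0.0004  0.2516] yawx 146.4 tilt [-0.  0. -1.] F [-0.3 -0.9 -0.3] M [-0.03  0.01  0.02] q7 0.44 g 0.0852 0.0
to go cm [-0.    0.22  6.46]
```

Call:
servo_tool(increments=[0,0.2,1.5,0,0,0,2,0,0,0,1.5,0,0,0,1,0,0,0,0.5,0,0,0,0,0])

```text
clock: 19.7
ee_pos: [0.543, 0.1032, 0.1865]
eef_rot: [-0.0, 0.288, 0.958, -0.0]
ft_force: [0.7, -0.2, 0.7]
grip_width: 0.0847
grip_force: 0.0
```

Call:
servo_tool(increments=[0,0,0,0,0,0,0,0,0,0,0,0,0,0,0,0,0,0,0,0], fingers=0, grip_force=110)

```text
clock: 20.32
ee_pos: [0.5429, 0.1026, 0.1871]
eef_rot: [0.0, 0.288, 0.958, -0.001]
ft_force: [-2.5, -2.1, 5.8]
grip_width: 0.0123
grip_force: 107.7
```

Call:
servo_tool(increments=[0,0,0.03,10,0,0,0.03,10,0,0,0.03,10])

```text
clock: 20.7
ee_pos: [0.543, 0.1025, 0.1863]
eef_rot: [0.0, 0.529, 0.849, -0.0]
ft_force: [-1.1, -2.3, 6.0]
grip_width: 0.0123
grip_force: 107.6
```

```bash
python3 -c "
from h import *
st()"
```

```text
t 20.7 p [0.543  0.1025 0.1863] vise [ 0.0144 -0.0007  0.1863] yawx 116.2 tilt [ 0.    -0.001 -1.   ] F [-1.1 -2.3  6. ] M [-0.53  0.47  0.23] q7 -0.1 g 0.0123 107.59628534317017
```

Call:
servo_tool(increments=[0,0,0.02,6,0,0,0.02,6])

```text
clock: 20.95
ee_pos: [0.5431, 0.1025, 0.186]
eef_rot: [0.001, 0.613, 0.79, -0.0]
ft_force: [-2.6, -3.6, 5.9]
grip_width: 0.0123
grip_force: 107.8
```

```bash
python3 -c "
from h import *
st()"
```

```text
t 20.95 p [0.5431 0.1025 0.186 ] vise [ 0.0144 -0.0008  0.186 ] yawx 104.3 tilt [ 0.    -0.001 -1.   ] F [-2.6 -3.6  5.9] M [-0.69  0.53  0.34] q7 -0.29 g 0.0123 107.77650833129883
```

Call:
servo_tool(increments=[0,0,0.02,6,0,0,0.02,6])

```text
clock: 21.2
ee_pos: [0.5432, 0.1025, 0.1857]
eef_rot: [0.001, 0.692, 0.721, -0.0]
ft_force: [-1.4, -2.8, 7.5]
grip_width: 0.0121
grip_force: 108.0
```

```bash
python3 -c "
from h import *
st()"
```

```text
t 21.2 p [0.5432 0.1025 0.1857] vise [ 0.0145 -0.0008  0.1857] yawx 92.3 tilt [ 0.001 -0.001 -1.   ] F [-1.4 -2.8  7.5] M [-0.7   0.6   0.42] q7 -0.48 g 0.0121 107.95117378234863
```

Call:
servo_tool(increments=[0,0,0.02,6,0,0,0.02,6,0,0,0.01,4])

```text
clock: 21.58
ee_pos: [0.5432, 0.1025, 0.1853]
eef_rot: [0.001, 0.786, 0.619, -0.0]
ft_force: [-2.2, -2.4, 7.3]
grip_width: 0.012
grip_force: 108.1
```

```bash
python3 -c "
from h import *
st()"
```

```text
t 21.57 p [0.5432 0.1025 0.1853] vise [ 0.0145 -0.0008  0.1853] yawx 76.4 tilt [ 0.001 -0.002 -1.   ] F [-2.2 -2.4  7.3] M [-0.75  0.56  0.59] q7 -0.73 g 0.012 108.1045389175415
```

Call:
servo_tool(increments=[0,0,0.02,6,0,0,0.01,4,0,0,0,0])

```text
clock: 21.95
ee_pos: [0.5432, 0.1025, 0.1851]
eef_rot: [0.001, 0.836, 0.548, -0.0]
ft_force: [-2.2, -2.5, 7.3]
grip_width: 0.0122
grip_force: 108.1
```

```bash
python3 -c "
from h import *
st()"
```

```text
t 21.95 p [0.5432 0.1025 0.1851] vise [ 0.0145 -0.0009  0.1851] yawx 66.5 tilt [ 0.001 -0.002 -1.   ] F [-2.2 -2.5  7.3] M [-0.81  0.7   0.42] q7 -0.89 g 0.0122 108.12562108039856
```

Call:
servo_tool(increments=[0,0,0,0,0,0,0,0,0,0,0,0,0,0,0,0], fingers=8.5)

```text
clock: 22.45
ee_pos: [0.5431, 0.1032, 0.1841]
eef_rot: [-0.0, 0.836, 0.548, 0.0]
ft_force: [0.8, 0.3, 0.3]
grip_width: 0.0828
grip_force: 0.0
```

Call:
servo_tool(increments=[0,0,-1.5,0,0,0,-2.5,0,0,0,-3,0,-4,0,-2,0,-4,0,0,0,-4,0,0,0,-4,0,0,0,-4,0,0,0,0,0,0,0,0,0,0,0])

```text
clock: 23.7
ee_pos: [0.4638, -0.0797, 0.2751]
eef_rot: [0.0, 0.836, 0.548, 0.001]
ft_force: [1.0, 0.6, -0.0]
grip_width: 0.0848
grip_force: 0.0
```

```bash
python3 -c "
from h import *
st()
b=capture('top')[155:255,245:370,::-1];a=capture('scene')[150:280,260:380,::-1]
a=cv2.resize(a,None,fx=3.3,fy=3.3,interpolation=cv2.INTER_CUBIC);b=cv2.resize(b,None,fx=3.2,fy=3.2,interpolation=cv2.INTER_CUBIC)
o=np.zeros((429,800,3),np.uint8);o[:429,:396]=a;o[:320,400:]=b
cv2.imwrite('pics/c6.png',o)"
```

```text
t 23.7 p [ 0.4638 -0.0797  0.2751] vise [-0.1843 -0.0041  0.2751] yawx 66.5 tilt [ 0.002  0.    -1.   ] F [ 1.   0.6 -0. ] M [ 0.01  0.04 -0.02] q7 -0.42 g 0.0848 0.0
```

View pics/c6.png

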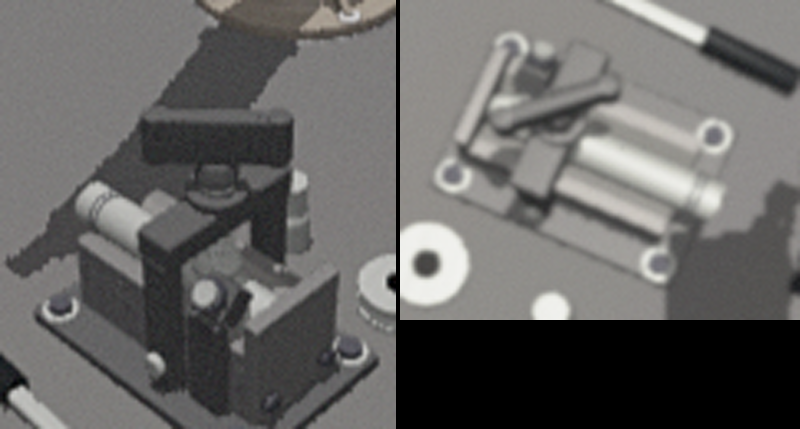

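The wing now lies from (500,118) to (612,88) in the top crop. That is roughly 40° behind where the tool ended, so it slipped in the pads once it stiffened. I'll tighten further with leverage, pushing the wing's end with closed fingers.

```bash
python3 -c "
from h import *
px=lambda x,y:(245+(x-400)/3.2,155+y/3.2)
w=[atz('top',*px(*p),.208) for p in [(500,117),(612,88)]];d=w[1]-w[0];print((w[0]+w[1])/2,np.degrees(np.arctan2(d[1],d[0])),np.linalg.norm(d))
p,M=st()
a=np.radians(np.degrees(np.arctan2(d[1],d[0]))%180);u=np.array([np.cos(a),np.sin(a),0]);t=np.array([u[1],-u[0],0])
print('yaw t',np.degrees(np.arctan2(t[1],t[0])));P=np.array([.5433,.103,.185])+.034*u-.036*t;print(P);go(P)
"
```

```text
[0.54052715 0.10301233 0.208     ] -76.12159373242528 0.07856771928738537
t 23.8 p [ 0.4639 -0.0791  0.2747] vise [-0.1837 -0.004   0.2747] yawx 66.6 tilt [ 0.001  0.    -1.   ] F [ 0.5 -0.5  0.6] M [ 0.01 -0.01 -0.01] q7 -0.42 g 0.0851 0.0
yaw t 13.878406267574716
[0.50019564 0.1273724  0.185     ]
t 23.8 p [ 0.4639 -0.0791  0.2747] vise [-0.1837 -0.004   0.2747] yawx 66.6 tilt [ 0.001  0.    -1.   ] F [ 0.5 -0.5  0.6] M [ 0.01 -0.01 -0.01] q7 -0.42 g 0.0851 0.0
to go cm [20.39 -4.87  8.98]
```

Call:
servo_tool(increments=[4,-1,0,0,4,-1,0,0,4,-1,0,0,4,-1,0,0,4.4,-0.9,0,0,0,0,0,10.5,0,0,0,10.5,0,0,0,10.5,0,0,0,10.5,0,0,0,10.5,0,0,2,0,0,0,3,0,0,0,3,0,0,0,1,0,0,0,0,0], fingers=0)

```text
clock: 25.68
ee_pos: [0.4996, 0.127, 0.1841]
eef_rot: [-0.0, 0.992, 0.122, -0.0]
ft_force: [-0.6, -1.0, 0.9]
grip_width: 0.0001
grip_force: 0.0
```

Call:
servo_tool(increments=[0.4,0,0,0,0.4,0,0,0,0.4,0,0,0,0.3,0,0,0,0.3,0,0,0])

```text
clock: 26.3
ee_pos: [0.5156, 0.1305, 0.184]
eef_rot: [0.0, 0.993, 0.122, -0.002]
ft_force: [-6.2, -0.9, 5.5]
grip_width: -0.0
grip_force: 3.6
```

```bash
python3 -c "
from h import *
st()"
```

```text
t 26.3 p [0.5156 0.1305 0.184 ] vise [0.0286 0.0358 0.184 ] yawx 14.0 tilt [-0.003 -0.001 -1.   ] F [-6.2 -0.9  5.5] M [-0.05  1.52  0.02] q7 -1.83 g -0.0 3.582669720053673
```

Call:
servo_tool(increments=[0.2,0,0,0,0.2,0,0,0,0.2,0,0,0])

```text
clock: 26.68
ee_pos: [0.5205, 0.1324, 0.1838]
eef_rot: [0.0, 0.992, 0.122, -0.003]
ft_force: [-9.7, -0.0, 6.2]
grip_width: -0.0001
grip_force: 4.6
```

```bash
python3 -c "
from h import *
st()"
```

```text
t 26.68 p [0.5205 0.1324 0.1838] vise [0.0323 0.0322 0.1838] yawx 14.0 tilt [-0.005 -0.001 -1.   ] F [-9.7 -0.   6.2] M [0.1  1.94 0.08] q7 -1.83 g -0.0001 4.552327394485474
```

Call:
servo_tool(increments=[0.2,0,0,0,0.2,0,0,0,0.2,0,0,0])

```text
clock: 27.05
ee_pos: [0.5255, 0.1339, 0.1836]
eef_rot: [0.0, 0.992, 0.122, -0.003]
ft_force: [-11.4, -1.0, 6.6]
grip_width: -0.0002
grip_force: 5.8
```

```bash
python3 -c "
from h import *
st()"
```

```text
t 27.05 p [0.5255 0.1339 0.1836] vise [0.0357 0.0283 0.1836] yawx 14.1 tilt [-0.007 -0.001 -1.   ] F [-11.4  -1.    6.6] M [-0.05  2.51 -0.02] q7 -1.83 g -0.0002 5.766477158758789
```

Call:
servo_tool(increments=[0.2,0,0,4,0.2,0,0,4,0.2,0,0,4,0.2,0,0,4,0.2,0,0,4])

```text
clock: 27.68
ee_pos: [0.5341, 0.1375, 0.1836]
eef_rot: [-0.0, 0.999, -0.052, -0.004]
ft_force: [-14.7, 6.6, 7.2]
grip_width: 0.0002
grip_force: 7.8
```

```bash
python3 -c "
from h import *
st()"
```

```text
t 27.68 p [0.5341 0.1375 0.1836] vise [0.0425 0.0219 0.1836] yawx -5.9 tilt [-0.009  0.001 -1.   ] F [-14.7   6.6   7.2] M [1.39 3.13 0.12] q7 -2.15 g 0.0002 7.7537959814071655
```

Call:
servo_tool(increments=[0.2,0,0,3,0.2,0,0,3,0.2,0,0,3,0.2,0,0,3])

```text
clock: 28.18
ee_pos: [0.5412, 0.1383, 0.1835]
eef_rot: [-0.001, 0.988, -0.155, -0.005]
ft_force: [-16.0, 9.9, 6.8]
grip_width: 0.0001
grip_force: 9.6
```

```bash
python3 -c "
from h import *
st()"
```

```text
t 28.18 p [0.5412 0.1383 0.1835] vise [0.0462 0.0158 0.1835] yawx -17.8 tilt [-0.01   0.004 -1.   ] F [-16.    9.9   6.8] M [2.32 3.44 0.12] q7 -2.34 g 0.0001 9.580205082893372
```

Call:
servo_tool(increments=[0.2,0.05,0,3,0.2,0.05,0,3,0.2,0.05,0,3,0.2,0.05,0,3,0,0,0,0])

```text
clock: 28.8
ee_pos: [0.5478, 0.1372, 0.1837]
eef_rot: [-0.003, 0.967, -0.255, -0.005]
ft_force: [-15.6, 17.5, 3.4]
grip_width: 0.0
grip_force: 11.1
```

```bash
python3 -c "
from h import *
st()"
```

```text
t 28.8 p [0.5478 0.1372 0.1837] vise [0.0479 0.0093 0.1837] yawx -29.6 tilt [-0.009  0.008 -1.   ] F [-15.6  17.5   3.4] M [3.86 3.28 0.19] q7 -2.52 g 0.0 11.106948852539062
```

Call:
servo_tool(increments=[-1,0,0,0,-2,0,0,0,-1.5,0,0,0,0,0,-3,0,0,0,-4,0,-3,0,-2,0,-5,0,0,0,-5,2,0,0,-3,4,0,0,0,5,0,0,0,5,0,0,0,5,0,0,0,0,0,0])

```text
clock: 30.42
ee_pos: [0.2695, 0.0464, 0.2743]
eef_rot: [-0.0, 0.965, -0.261, 0.001]
ft_force: [-0.7, 0.4, -0.1]
grip_width: 0.0002
grip_force: 0.0
```

```bash
python3 -c "
from h import *
st()
b=capture('top')[155:255,245:370,::-1];a=capture('scene')[150:280,260:380,::-1]
a=cv2.resize(a,None,fx=3.3,fy=3.3,interpolation=cv2.INTER_CUBIC);b=cv2.resize(b,None,fx=3.2,fy=3.2,interpolation=cv2.INTER_CUBIC)
o=np.zeros((429,800,3),np.uint8);o[:429,:396]=a;o[:320,400:]=b
cv2.imwrite('pics/c7.png',o)"
```

```text
t 30.43 p [0.2695 0.0464 0.2743] vise [-0.1501  0.2249  0.2743] yawx -30.3 tilt [ 0.002  0.    -1.   ] F [-0.7  0.4 -0.1] M [ 0.02 -0.07  0.03] q7 -2.42 g 0.0002 0.0
```

View pics/c7.png

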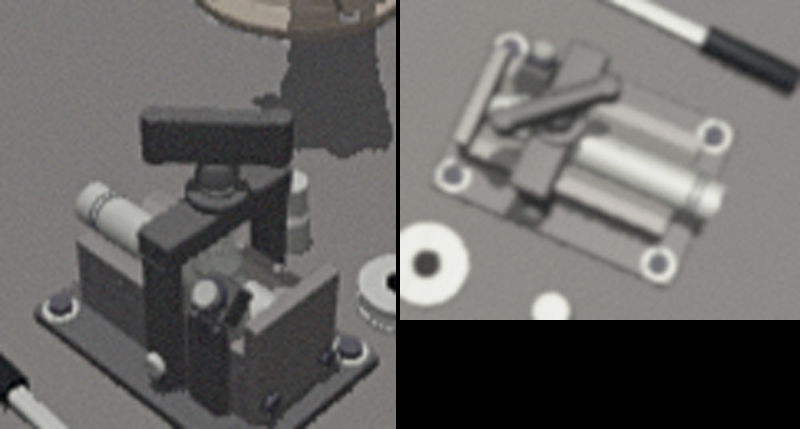

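The picture shows the wing back at the same angle as before the push, (500,118) to (612,88). The screw springs back to its friction-held, loaded state, so it is as tight as it will hold. The tube end is still home at (720,197), and the arm is clear.

```bash
python3 -c "
from rig import arm
print(arm.job_done())"
```

```text
the job is handed in; nothing more can be done
None
```

I pushed the tube home against the end stop, screwed the clamp down onto it, let go and handed the job in at about 30 s. The pad force was never measured: I take it to be over 20 N because the wing sprang back to the same loaded angle after a harder push.

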